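# Unlock the drying box and hold its cover at the mark

## Robot

A 6-joint arm with a two-finger parallel gripper is mounted at the origin on the work surface. World frame = base frame: x ahead of the robot, y to its left, z up, the work surface at z = 0. Lengths are in m, angles in degrees, forces in N, time in s.
With the tool pointing down it reaches from about 0.35 to 0.875 m from the base axis. Payload 4.2 kg.
Tool frame: the origin (TCP) lies midway between the tips of the shut fingers; the grasp point (between the pads) lies 19 mm behind it; z points along the fingers, y is the line along which they close (so a half turn about z gives the same grasp; the last joint's range is limited). The gripper opens to 87 mm and grips with 3 to 60 N. Pads are 19 mm wide; open, the fingers measure 117 mm over their backs; the gripper's body (75 mm by 190 mm) begins 51 mm behind the grasp point.
Start: joints at [82.884, 22.042, 0.453, 0, -68.411, -14.817], TCP at [0.233, 0.58, 0.223] pointing down, gripper open.
Joint ranges: [-179.83, 179.83], [-69.29, 118.12], [-61.27, 80.66], [-181.25, 117.63], [-171.15, -9.14], [-177.46, 177.46]. Speed limits (degrees/s): [159.86, 159.86, 180, 180, 180, 180].

## Interface

Orientations are given as a 3x3 rotation matrix whose columns are the frame's x, y, z axes.
In Python, from station import r, capture, sense gives the robot as it stands (r), with the cameras as plain functions and the readings as plain functions.
- The arm moves only by the tool steer_hand, called after ">>>" as name(argument=value, ...) on one line, values as JSON. Schema: {"type":"object","properties":{"increments":{"type":"array","items":{"type":"number"},"minItems":7,"maxItems":56},"only":{"type":"string"},"quiet":{"type":"boolean"},"lines":{"type":"string"}},"required":["increments"],"additionalProperties":false}. increments is one flat list of numbers that holds 1 to 8 rows one after another, with no inner brackets; each row has 7 numbers: the opening from 0.0 (shut) to 1.0 (fully open), then dx, dy, dz in a scale on which 1.0 is 1 m, then a rotation vector rx, ry, rz in normalised numbers (1 is 4 rad); each row is the pose to reach, as a shift and turn from the pose commanded when the call began, along the tool's axes at that moment; what a row does not reach only later rows make up. A row lasts 1/10 s, in which the tool goes at most 0.05 m and 8.59 degrees, less where a joint would pass 70% of its speed; a pose out of reach is approached as far as the arm can. The fingers move at their own pace and stop on an object; the grip force is fixed at half the most. Time passes only in rows, so rows that do not move let the fingers close. The tool returns the time, the measured TCP pose, the force, the opening and the grip force at its end. only (a regular expression) keeps the lines of the reply that match it, lines (a string "A,B") keeps lines A to B, and quiet returns only ok. A shift or turn number past 1, either way, is cut back to 1. Input that does not fit is refused with a message, and nothing moves.
- sense(): the state, without advancing time (a new reading comes with each control period).
- capture(name): name is "side" or "top" or "wrist"; returns a dict with "pixels" (420x560x3 uint8, red, green, blue), "z_map" (420x560 float32, m along the optical axis (not along the pixel's ray), 0 where there is no reading), "K" (3x3 intrinsics, pixels), "world_from_camera" (4x4, takes a point from camera to world coordinates). Camera axes: x right, y up, looking along -z (the intrinsics and any distortion apply to the point x, -y, -z); pixel columns grow to the right and rows downward; lengths in m; the calibration is good to about 2 mm. A picture is of the moment at which its call begins.
- r.finish_job(): hands the job in; it is judged then, once.
The state is a dict: "time_s": time; "joints": joint angles; "joint_velocities": joint speeds; "effort": joint torques, N m; "tcp_pos": TCP position; "ee_rot": TCP orientation; "wrist_force": force on the tool from outside, world axes, zero at the start; "moment": the same for the moment, N m; "gripper_width": opening from 0.0 (shut) to 1.0 (fully open); "gripper_force": force on a finger pad.
Only numpy, scipy, OpenCV 4.12 (cv2) and the standard library are available. Lean on these libraries where they do the work, as an engineer would, in place of code of your own. Each camera call takes 0.05 s, during which the arm holds its last target. There are 200 camera calls.

## Task

Loosen the captive wing nut on the drying box by about a quarter turn anticlockwise, while the cover is still shut, until its catch bar is clear of the blue dust cover. Then lift the cover by its steel handle until it stands at the angle shown by the red marker arm beside it, and finish while still holding it there in the gripper, steady, for it falls shut if let go. Leave the marker arm, the pots and the other things on the table where they are.

Things in the scene. Friction and masses are not known exactly. Their poses are not given: they have to be found in the camera images.
- box: open plywood drying box fixed to the table, 220 (its x) by 300 (its y) by 100 mm high, holding three pots. Origin: centre of its underside; its x axis points from the handle side to the hinge side, z up. A wooden post (32 mm square, top 112 mm above the table) stands against its front wall and carries the wing nut.
- nut (a joint): turn of the captive brass wing nut about its vertical stud, rad, anticlockwise from above, 0 to 1.8; starts at 0 to 0.25. At 0 its wings and the dark steel catch bar below them lie along the box's x axis, the bar's long end over the cover, locking it down. From 1.25 the bar is clear (1.57: a full quarter turn). Stiff (0.04 N m), stays where left, does not rise or fall.
- nut_grip (a point): centre of the nut's two wings, on the stud axis, 136 mm above the table, at (-130, +105, 136) mm in the box's frame. Wings together 50 mm long, 14 thick, 22 high, along this frame's x axis, which points to the bar's long end. The bar reaches 45 mm from the stud one way, 12 mm the other; 12 mm wide, its top 16 mm below this point; the cover's top is 24 mm below this point.
- cover (a joint): angle of the dust cover, rad: 0 shut (level), growing as its handle edge rises; stops at 1.3. It swings freely, weighs about 0.4 kg and falls shut when let go at any angle. The cover is a blue frame with a clear pane, 220 by 300 by 12 mm, hinged along the box's far (+x) top edge: the hinge line runs along the box's y axis through (+110, 0, 106) mm in its frame.
- cover_handle (a point): middle of the cover's handle: round steel bar 12 mm thick, 110 mm long, along the box's y axis, 50 mm out from the cover's front edge, 270 mm from the hinge line; the opening between bar and cover is 44 by 98 mm. Cover shut, it is at (-160, -25, 106) mm in the box's frame. Its frame turns with the cover: y along the bar, x towards the hinge.
- mark_tip (a point): red ball (22 mm) at the free end of the red marker arm, 180 mm to the box's -y side of its middle, beside the cover. The arm (straight bar 12 mm high, 8 mm thick) pivots stiffly on the cover's hinge line, 270 mm from the ball; it slopes up from the hinge at the wanted angle, 0.45 to 0.9 rad above level, in the sense of cover. This frame's x axis points along the arm to the hinge.
- pot_in0: in the box: round white pot, 58 mm across at the belly, 56 mm high, neck 30 mm across on top; origin at the centre of its underside
- pot_in1: in the box: round white pot, 58 mm across at the belly, 56 mm high, neck 30 mm across on top; origin at the centre of its underside
- pot_in2: in the box: round white pot, 58 mm across at the belly, 56 mm high, neck 30 mm across on top; origin at the centre of its underside
- pot_out0: on the table to the left of the box: round white pot, 58 mm across at the belly, 56 mm high, neck 30 mm across on top; origin at the centre of its underside
- pot_out1: on the table to the right of the box: round white pot, 58 mm across at the belly, 56 mm high, neck 30 mm across on top; origin at the centre of its underside
- paint_bottle: green paint bottle, 52 mm across, 120 mm high; origin at the centre of its underside
- glass_jar: open glass jar, 72 mm across, 100 mm high; origin at the centre of its underside
- glue_jar: white glue jar with a yellow cap, 60 mm across, 70 mm high; origin at the centre of its underside

How it is judged (in metres and radians):
On the way, in this order (a step that is already met when the one before it is completed fails the run):
1. the wing nut is turned until its catch bar is clear, with the cover still shut (value of joint nut above 1.25 rad and value of joint cover below 0.05 rad), for 0.2 s.
2. the cover stands at the red marker's angle (within 0.07 rad), held by the gripper (angle between the x axis of cover_handle and the x axis of mark_tip, either way round below 0.07 rad and contact force between the fingers and cover above 0.3 N), for 0.2 s.
At the end, for the whole second after the job is handed in: the cover stands within 0.07 rad (4 degrees) of the red marker arm's angle, steady, held by the gripper's fingers and by nothing else, with the catch bar turned clear (nut beyond 1.25 rad), the marker's tip within 20 mm and the pots, bottle and jars within 30 mm of where they started (all of step 2 and value of joint cover above 0.35 rad and velocity of joint cover between -0.15 and 0.15 rad/s and value of joint nut above 1.25 rad and distance of mark_tip from where it was at the start of the episode below 0.02 m and contact force between each of pot_in0, pot_in1, pot_in2, pot_out0, pot_out1, paint_bottle, glass_jar, glue_jar and cover below 0.2 N and distance of each of pot_in0, pot_in1, pot_in2, pot_out0, pot_out1, paint_bottle, glass_jar, glue_jar from where it was at the start of the episode below 0.03 m); the arm keeps its last pose, push and grip.
It fails at once if the red marker arm is moved (tip by more than 20 mm) (distance of mark_tip from where it was at the start of the episode above 0.02 m).
It fails at once if a pot, bottle or jar is shifted by more than 30 mm (distance of any of pot_in0, pot_in1, pot_in2, pot_out0, pot_out1, paint_bottle, glass_jar, glue_jar from where it was at the start of the episode above 0.03 m).
It also fails if it takes over 64 s, if anything falls off the work surface, if the arm or the gripper's body presses on something with over 40 N, if the wrist force passes 120 N, or if a joint passes its speed limit or range.

## Working session

There is one attempt and no reset: what is moved stays moved. The work goes in short steps, Python scripts to look and compute and a tool call to move; the robot and the scene stay as the last step left them, time stands still between calls to the robot, and variables do not carry over. Pictures are saved under pics/ and viewed, at most 10 in all, crops included, and the job is handed in when it is done.

```bash
ls; mkdir -p pics; cat > h.py <<'E'
import numpy as np, cv2
from station import r, capture, sense
def cap(n):
    c=capture(n); c['bgr']=cv2.cvtColor(c['pixels'],cv2.COLOR_RGB2BGR); return c
def cloud(c):
    z=c['z_map']; v,u=np.indices(z.shape); K=c['K']
    x=(u-K[0,2])/K[0,0]*z; y=(v-K[1,2])/K[1,1]*z
    P=np.stack([x,-y,-z,np.ones_like(z)],-1)@c['world_from_camera'].T
    P=P[...,:3].copy(); P[z<=0]=np.nan; return P
E
python3 - <<'E'
from h import *
for n in ("top","side"):
    c=cap(n); cv2.imwrite(f"pics/{n}0.png",c['bgr']); np.savez(f"{n}0.npz",**{k:c[k] for k in('pixels','z_map','K','world_from_camera')})
    print(n,c['world_from_camera'].round(3),c['K'],c.keys())
print(sense())
E
```

```text
pics
station.py
top [[ 2.400e-02  9.880e-01 -1.500e-01  4.770e-01]
 [-1.000e+00  2.400e-02 -5.000e-03 -1.000e-03]
 [-1.000e-03  1.510e-01  9.890e-01  1.156e+00]
 [ 0.000e+00  0.000e+00  0.000e+00  1.000e+00]] [[427.63114615   0.         284.35045103]
 [  0.         427.63114615 214.80460626]
 [  0.           0.           1.        ]] dict_keys(['pixels', 'z_map', 'K', 'world_from_camera', 'bgr'])
side [[ 0.933  0.17  -0.317  0.269]
 [-0.36   0.463 -0.81  -0.881]
 [ 0.009  0.87   0.493  0.64 ]
 [ 0.     0.     0.     1.   ]] [[430.73597571   0.         276.0136941 ]
 [  0.         430.73597571 210.79828813]
 [  0.           0.           1.        ]] dict_keys(['pixels', 'z_map', 'K', 'world_from_camera', 'bgr'])
{'time_s': 0.1, 'joints': array([ 8.28842110e+01,  2.20850286e+01,  3.87909929e-01, -2.48602196e-02,
       -6.84085516e+01, -1.48156716e+01]), 'joint_velocities': array([-0.09865871, -0.05840198,  0.14560725,  0.18952947,  0.03760143,
       -0.02613456]), 'effort': array([-3.25710525e-04, -3.91689348e+01,  1.87934357e+01,  4.23194334e+00,
        1.34385194e-02, -7.42046996e-05]), 'tcp_pos': array([0.23323195, 0.57928762, 0.22158619]), 'ee_rot': array([[ 9.27571549e-01, -3.73645052e-01, -6.28797399e-04],
       [-3.73645573e-01, -9.27569845e-01, -1.78007982e-03],
       [ 8.18645112e-05,  1.88609876e-03, -9.99998218e-01]]), 'wrist_force': array([-0.54038449, -0.15983681,  0.10418897]), 'moment': array([ 0.02052537, -0.02425528,  0.01834409]), 'gripper_force': 0.0, 'gripper_width': 1.0009211168688386}
```

View pics/top0.png

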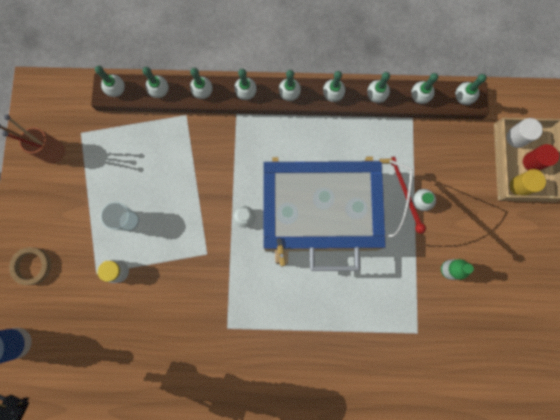

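View pics/side0.png

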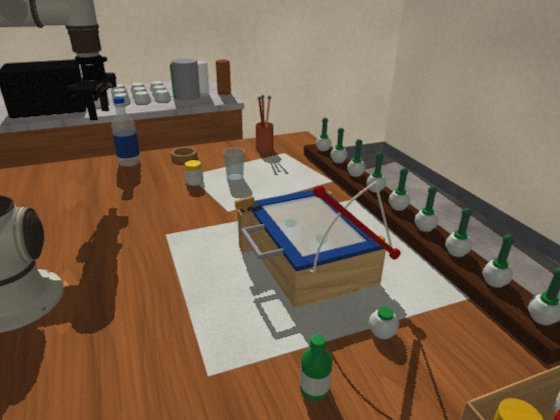

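The top view shows the blue cover at about (323,205), the handle bar at (334,268), the nut at (281,254), the red ball at (420,228) with the arm's pivot at (393,160), and a pale arc near (405,200). The side view shows the cover shut, the red arm rising to the ball at (395,253), and the thin pale arc beside the cover.

```bash
cat >> h.py <<'E'
def ray(c,uv,h):
    uv=np.atleast_2d(uv).astype(float); K=c['K']; T=c['world_from_camera']
    d=np.c_[(uv[:,0]-K[0,2])/K[0,0],-(uv[:,1]-K[1,2])/K[1,1],-np.ones(len(uv))]@T[:3,:3].T
    o=T[:3,3]; return o+d*((h-o[2])/d[:,2])[:,None]
def mask(c,lo,hi):
    return cv2.inRange(cv2.cvtColor(c['pixels'],cv2.COLOR_RGB2HSV),lo,hi)
E
python3 - <<'E'
from h import *
np.set_printoptions(precision=4,suppress=True)
c=np.load("top0.npz"); s=np.load("side0.npz"); P=cloud(c); S=cloud(s)
m=mask(c,(105,120,60),(125,255,255)); m[:,:200]=0
cs=max(cv2.findContours(m,cv2.RETR_EXTERNAL,cv2.CHAIN_APPROX_NONE)[0],key=cv2.contourArea)[:,0]
W=ray(c,cs,0.112); rect=cv2.minAreaRect((W[:,:2]*1000).astype(np.float32)); print("cover",rect); print(cv2.boxPoints(rect))
print("cover z",np.nanmedian(P[m>0],0))
for n,q,Q in(("top",c,P),("side",s,S)):
    k=mask(q,(0,150,60),(6,255,255))|mask(q,(174,150,60),(180,255,255))
    k[:, :300]=0
    k[:, 470:]=0
    N,l,st,ce=cv2.connectedComponentsWithStats(k)
    for i in range(1,N):
        if st[i,4]>30:
            A=Q[l==i]; print(n,st[i],ce[i])
            er=cv2.erode((l==i).astype(np.uint8),np.ones((5,5))); v,u=np.nonzero(er); print("ball px",u.mean(),v.mean(),np.nanmedian(Q[er>0],0),len(u))
            A=A[~np.isnan(A).any(1)]; print(A[A[:,2]>.03].min(0),A.max(0))
# nut, by height
box=(slice(235,275),slice(262,300))
B=P[box]; print("nut pts",np.round(B[...,2][::3,::3],3))
# pale arc heights
for u,v in((411,180),(410,200),(404,220),(390,236)): print(np.nanmax(P[v-2:v+3,u-2:u+3,2]))
cv2.imwrite("pics/crop.png",cv2.resize(cv2.cvtColor(c['pixels'][145:280,250:435],cv2.COLOR_RGB2BGR),None,fx=4,fy=4,interpolation=cv2.INTER_CUBIC))
E
```

```text
cover ((665.4344482421875, -91.31829833984375), (212.97813415527344, 294.2223815917969), 1.980162262916565)
[[ 553.9258   52.0255]
 [ 564.0922 -242.0212]
 [ 776.9431 -234.6621]
 [ 766.7767   59.3846]]
cover z [ 0.659  -0.0996  0.1099]
top [395 166  12  29  69] [401.0435 180.8406]
ball px nan nan [nan nan nan] 0
[ 0.6759 -0.2709  0.1339] [ 0.7609 -0.2645  0.2148]
top [410 202  16  32 186] [417.3978 220.328 ]
ball px 419.58620689655174 226.9655172413793 [ 0.589  -0.2695  0.3001] 29
[ 0.5795 -0.2809  0.2373] [ 0.6701 -0.2631  0.3039]
side [313 186  87  73 643] [354.07   220.1135]
ball px 341.9672131147541 209.9016393442623 [ 0.5882 -0.2792  0.2959] 61
[ 0.5787 -0.2852  0.0963] [0.8566 0.2726 0.3053]
nut pts [[-0.     0.111  0.109  0.11   0.112  0.104  0.107  0.106  0.108  0.11
   0.106  0.105  0.103]
 [-0.001  0.109  0.114  0.108  0.11   0.119  0.119  0.11   0.11   0.111
   0.108  0.11   0.109]
 [-0.006  0.113  0.113  0.111  0.111  0.12   0.117  0.107  0.112  0.109
   0.111  0.11   0.111]
 [-0.004  0.109  0.109  0.109  0.109  0.117  0.118  0.108  0.111  0.108
   0.111  0.108  0.114]
 [ 
[... 474 characters left out ...]
]
 [-0.003 -0.001  0.001 -0.003  0.     0.106  0.142  0.147  0.104 -0.003
  -0.    -0.     0.001]
 [-0.004 -0.003  0.003 -0.003 -0.005 -0.003 -0.005  0.144 -0.003 -0.001
  -0.001  0.002 -0.002]
 [-0.006  0.    -0.002 -0.    -0.002 -0.002 -0.002 -0.    -0.003 -0.002
   0.     0.002  0.   ]
 [ 0.002  0.    -0.001  0.002  0.003 -0.    -0.006 -0.002 -0.004  0.
  -0.001  0.001  0.002]
 [ 0.     0.     0.001 -0.004 -0.003  0.003  0.001 -0.001 -0.002 -0.004
  -0.001 -0.001 -0.003]]
0.27647074733543886
0.2520526848333363
0.21042580644646858
0.10594307823006033<stdin>:16: RuntimeWarning: Mean of empty slice.
  ret = ret.dtype.type(ret / rcount)
  return np.nanmean(a, axis, out=out, keepdims=keepdims)
```

View pics/crop.png

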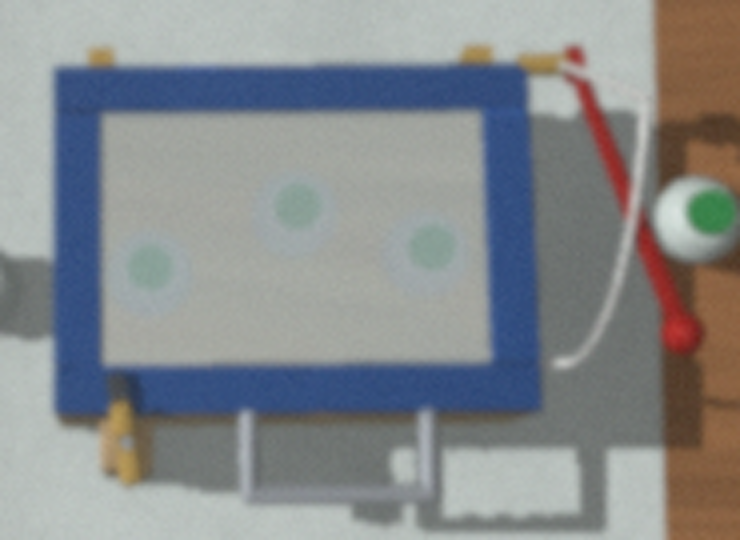

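```bash
python3 - <<'E' 2>/dev/null
from h import *
np.set_printoptions(precision=4,suppress=True)
c=np.load("top0.npz"); s=np.load("side0.npz"); P=cloud(c); S=cloud(s)
C=np.array([.6654,-.0913]); a=np.radians(1.98); R=np.array([[np.cos(a),-np.sin(a)],[np.sin(a),np.cos(a)]])
for n,b in(("nut",(-.13,.105)),("handle",(-.16,-.025)),("hinge_mark",(.11,-.18))): print(n,C+R@b)
v,u=np.nonzero((P[...,2]>.132)&(P[...,2]<.16)&(abs(P[...,0]-.532)<.045)&(abs(P[...,1]-.009)<.04))
W=ray(c,np.c_[u,v],.147)[:,:2]; X=W-W.mean(0); w,V=np.linalg.eigh(X.T@X); d=V[:,1]*np.sign(V[0,1])
print("nut top",W.mean(0),"angle rel box",np.degrees(np.arctan2(d[1],d[0]))-1.98,"ext",(X@V).min(0),(X@V).max(0),len(W))
v,u=np.nonzero((P[...,2]>.085)&(P[...,2]<.13)&(P[...,0]<.535)&(P[...,0]>.47)&(P[...,1]<-.03)&(P[...,1]>-.22))
W=ray(c,np.c_[u,v],.108)[:,:2]; B=(W-C)@R; f=B[B[:,0]<-.15]; print("handle in box frame: y range",B[:,1].min(),B[:,1].max(),"bar x",f[:,0].mean(),f[:,0].min(),f[:,0].max(),"slope",np.polyfit(f[:,1],f[:,0],1))
# ball by two views: min enclosing circle of the red near the ball
L=[]
for q,(x0,y0) in((c,(420,228)),(s,(395,253))):
    k=mask(q,(0,130,50),(8,255,255))|mask(q,(172,130,50),(180,255,255)); w=np.zeros_like(k); w[y0-8:y0+9,x0-8:x0+9]=255; k&=w
    dt=cv2.distanceTransform(k,cv2.DIST_L2,5); vv,uu=np.nonzero(dt>dt.max()*.75); uv=(uu.mean(),vv.mean()); print("ball",uv,dt.max())
    p=ray(q,uv,0)[0]; o=q['world_from_camera'][:3,3]; L.append((o,(p-o)/np.linalg.norm(p-o)))
A=sum(np.eye(3)-np.outer(d,d) for o,d in L); b=sum((np.eye(3)-np.outer(d,d))@o for o,d in L); p=np.linalg.solve(A,b)
h=np.array([*(C+R@(.11,-.18)),.106]); e=R.T@(p-h)[:2]; print("ball",p,"rel hinge",e,p[2]-.106,"dist",np.hypot(e[0],p[2]-.106),"angle",np.arctan2(p[2]-.106,-e[0]))
# arm slope from depth points on the red arm in top view
k=(mask(c,(0,130,50),(8,255,255))|mask(c,(172,130,50),(180,255,255)))>0; k[:,:385]=0;k[:,430:]=0;k[240:]=0;k[:155]=0
A=P[k];A=A[(A[:,2]>.09)];b=(A[:,:2]-C)@R; print("slope fit",np.arctan(np.polyfit(b[:,0],A[:,2],1)))
k=(mask(s,(0,130,50),(8,255,255))|mask(s,(172,130,50),(180,255,255)))>0; k[:,:310]=0;k[:,405:]=0;k[262:]=0;k[:180]=0
A=S[k];b=(A[:,:2]-C)@R; g=(A[:,2]>.09)&(abs(b[:,1]+.18)<.02); print("side slope",np.arctan(np.polyfit(b[g,0],A[g,2],1)),g.sum())
T=sense(); print("to nut in tool axes",T['ee_rot'].T@(np.array([.532,.009,.2])-T['tcp_pos']))
E
```

```text
nut [0.5318 0.0091]
handle [ 0.5064 -0.1218]
hinge_mark [ 0.7816 -0.2674]
nut top [0.5341 0.0091] angle rel box 8.981369918587813 ext [-0.0068 -0.0246] [0.0068 0.0236] 109
handle in box frame: y range -0.08447324061162254 0.03568261870938955 bar x -0.15736021790237195 -0.1629095532247244 -0.15075512452896228 slope [ 0.0031 -0.1573]
ball (np.float64(419.84615384615387), np.float64(227.6153846153846)) 5.0
ball (np.float64(394.125), np.float64(252.875)) 4.9968996
ball [ 0.6525 -0.3393  0.18  ] rel hinge [-0.1314 -0.0674] 0.07404815441654793 dist 0.15083722752943107 angle 0.5131389241636328
slope fit [-0.7657  0.2144]
side slope [-0.7626  0.2117] 657
to nut in tool axes [0.4902 0.4173 0.0224]
```

The marker's slope is 0.765 rad: the top fit gives 0.766 and the side fit 0.763, and the ball's height agrees. The ball triangulation used the wrong end of the arm in the side view, so I discarded it. The nut is at about (0.5335, 0.009) and turned 9°.

The rows are not in the units I measure in: turns go in shares of 4 rad. I convert before sending: 8.5 degrees is 0.0371.

>>> steer_hand(increments=[0.6,0.036,0.031,0,0,0,0.0371,0.6,0.073,0.062,0,0,0,0.0742,0.6,0.11,0.094,0,0,0,0.1113,0.6,0.147,0.125,0,0,0,0.1484,0.6,0.184,0.156,0,0,0,0.1854,0.6,0.22,0.188,0,0,0,0.2225,0.6,0.257,0.219,0,0,0,0.2596,0.6,0.294,0.25,0,0,0,0.2967])

```text
time_s: 0.9
tcp_pos: [0.413, 0.2361, 0.2225]
ee_rot: [[-0.004, -1.0, -0.0], [-1.0, 0.004, -0.0], [0.0, 0.0, -1.0]]
wrist_force: [0.9, -0.1, -0.6]
gripper_width: 0.601
gripper_force: 0.0
```

```bash
python3 - <<'E'
from h import *
from scipy.spatial.transform import Rotation as Ro
T=sense(); y=T['ee_rot'][:,1]; print(T['joints'],T['tcp_pos'],np.degrees(np.arctan2(y[1],y[0])),T['ee_rot'].T@(np.array([.5335,.0093,.2])-T['tcp_pos']))
E
```

```text
[ 4.93750742e+01  7.37497565e+00 -1.96856962e+01 -8.69175165e-03
 -6.29461944e+01 -4.96250802e+01] [0.41300682 0.23607376 0.22245212] 179.7460402795068 [ 0.22623737 -0.1215012   0.02243104]
```

Scaled: 68 degrees is 0.2967.

>>> steer_hand(increments=[0.6,0.032,-0.017,0,0,0,0.0371,0.6,0.064,-0.035,0,0,0,0.0742,0.6,0.097,-0.052,0,0,0,0.1113,0.6,0.129,-0.07,0,0,0,0.1484,0.6,0.162,-0.087,0,0,0,0.1854,0.6,0.194,-0.104,0,0,0,0.2225,0.6,0.226,-0.1215,0,0,0,0.2596,0.6,0.226,-0.1215,0,0,0,0.2967])

```text
time_s: 1.7
tcp_pos: [0.5356, 0.0091, 0.2217]
ee_rot: [[-0.931, -0.366, -0.001], [-0.366, 0.931, -0.001], [0.001, -0.0, -1.0]]
wrist_force: [-0.2, 0.1, 0.7]
gripper_width: 0.599
gripper_force: 0.0
```

>>> steer_hand(increments=[0.6,0,0,0,0,0,0.0371,0.6,0,0,0,0,0,0.0458,0.6,0,0,0,0,0,0.0458,0.6,0,0,0,0,0,0.0458])

```text
time_s: 2.1
tcp_pos: [0.5343, 0.0122, 0.2223]
ee_rot: [[-0.98, -0.201, -0.001], [-0.201, 0.98, -0.0], [0.001, 0.0, -1.0]]
wrist_force: [-0.3, 0.4, -0.6]
gripper_width: 0.598
gripper_force: 0.0
```

```bash
python3 - <<'E'
from h import *
np.set_printoptions(precision=4,suppress=True)
c=cap("wrist"); cv2.imwrite("pics/w1.png",c['bgr']); P=cloud(c)
v,u=np.nonzero((P[...,2]>.132)&(P[...,2]<.16)&(abs(P[...,0]-.533)<.045)&(abs(P[...,1]-.009)<.04))
W=ray(c,np.c_[u,v],.147)[:,:2]; X=W-W.mean(0); w,V=np.linalg.eigh(X.T@X); d=V[:,1]*np.sign(V[0,1])
print("nut",W.mean(0),"world deg",np.degrees(np.arctan2(d[1],d[0])),(X@V).min(0),(X@V).max(0),len(W))
T=sense(); y=T['ee_rot'][:,1]; print(T['joints'],T['tcp_pos'],np.degrees(np.arctan2(y[1],y[0])))
print(T['ee_rot'].T@(np.array([*W.mean(0),.121])-T['tcp_pos']),T['ee_rot'].T@(np.array([.5335,.0093,.121])-T['tcp_pos']))
E
```

```text
nut [0.5335 0.0097] world deg 11.138201721779106 [-0.0068 -0.0257] [0.0065 0.0245] 1300
[ 18.7049  13.2544 -12.253   -0.0046 -64.5201 -97.0853] [0.5344 0.0122 0.2223] 101.6175785378591
[ 0.0013 -0.0023  0.1013] [ 0.0014 -0.0027  0.1013]
```

View pics/w1.png

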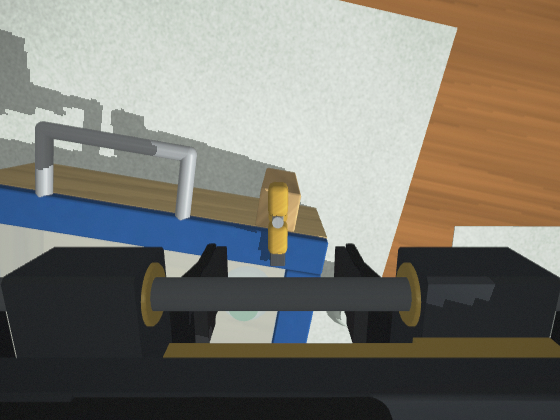

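The wrist picture shows the nut's wings in line between the fingers, at about (278,218), with the handle to the left at (120,140).

>>> steer_hand(increments=[0.6,0.001,-0.0025,0.03,0,0,0,0.6,0.001,-0.0025,0.06,0,0,0,0.6,0.001,-0.0025,0.085,0,0,0,0.6,0.001,-0.0025,0.1,0,0,0,0.0,0.001,-0.0025,0.1,0,0,0,0.0,0.001,-0.0025,0.1,0,0,0,0.0,0.001,-0.0025,0.1,0,0,0,0.0,0.001,-0.0025,0.1,0,0,0])

```text
time_s: 2.95
tcp_pos: [0.5348, 0.0098, 0.1238]
ee_rot: [[-0.98, -0.201, 0.002], [-0.201, 0.98, 0.001], [-0.002, 0.0, -1.0]]
wrist_force: [-0.0, 0.0, 0.1]
gripper_width: 0.321
gripper_force: 0.0
```

>>> steer_hand(increments=[0.0,0,0,0,0,0,0,0.0,0,0,0,0,0,0,0.0,0,0,0,0,0,0,0.0,0,0,0,0,0,0])

```text
time_s: 3.35
tcp_pos: [0.5342, 0.0098, 0.1232]
ee_rot: [[-0.98, -0.201, 0.001], [-0.201, 0.98, 0.0], [-0.001, 0.0, -1.0]]
wrist_force: [-1.4, 2.2, 4.9]
gripper_width: 0.158
gripper_force: 30.0
```

Scaled: -40 degrees is -0.1745.

>>> steer_hand(increments=[0.0,0,0,0,0,0,-0.0175,0.0,0,0,0,0,0,-0.0393,0.0,0,0,0,0,0,-0.0611,0.0,0,0,0,0,0,-0.0829,0.0,0,0,0,0,0,-0.1047,0.0,0,0,0,0,0,-0.1265,0.0,0,0,0,0,0,-0.1484,0.0,0,0,0,0,0,-0.1745])

```text
time_s: 4.15
tcp_pos: [0.5348, 0.009, 0.1231]
ee_rot: [[-0.618, -0.786, 0.002], [-0.786, 0.618, -0.001], [-0.0, -0.002, -1.0]]
wrist_force: [0.6, -1.8, 2.2]
gripper_width: 0.156
gripper_force: 30.0
```

>>> steer_hand(increments=[0.0,0,0,0,0,0,-0.0262,0.0,0,0,0,0,0,-0.0524,0.0,0,0,0,0,0,-0.0785,0.0,0,0,0,0,0,-0.1047,0.0,0,0,0,0,0,-0.1309,0.0,0,0,0,0,0,-0.1571,0.0,0,0,0,0,0,-0.1789,0.0,0,0,0,0,0,-0.1789])

```text
time_s: 4.95
tcp_pos: [0.5358, 0.0087, 0.1232]
ee_rot: [[0.046, -0.999, 0.004], [-0.999, -0.046, -0.001], [0.001, -0.003, -1.0]]
wrist_force: [3.6, -4.0, 0.8]
gripper_width: 0.157
gripper_force: 30.0
```

```bash
python3 -c "
from h import *
print(sense()['joints'],sense()['moment'])"
```

```text
[ 18.35802962  18.8605473  -20.21788149   0.16502484 -50.74980663
 -15.83938719] [-1.06999227 -1.1554606  -0.00636503]
```

Scaled: 0.6 degrees is 0.0026.

>>> steer_hand(increments=[0.5,0,0,0,0,0,0,0.5,0,0,0,0,0,0,0.5,0,0,0,0,0,0,0.5,0,0,0,0,0,0,0.5,0,0,-0.025,0,0,0,0.5,0,0,-0.06,0,0,0,0.5,0,0,-0.1,0,0,0.0026,0.5,0,0,-0.1,0,0,0.0026])

```text
time_s: 5.75
tcp_pos: [0.5374, 0.0101, 0.2287]
ee_rot: [[0.035, -0.999, 0.012], [-0.999, -0.035, 0.002], [-0.001, -0.012, -1.0]]
wrist_force: [0.5, 0.4, -0.7]
gripper_width: 0.496
gripper_force: 0.0
```

```bash
python3 - <<'E'
from h import *
np.set_printoptions(precision=4,suppress=True)
c=cap("wrist"); cv2.imwrite("pics/w2.png",c['bgr']); P=cloud(c)
v,u=np.nonzero((P[...,2]>.132)&(P[...,2]<.16)&(abs(P[...,0]-.533)<.045)&(abs(P[...,1]-.009)<.04))
W=ray(c,np.c_[u,v],.147)[:,:2]; X=W-W.mean(0); w,V=np.linalg.eigh(X.T@X); d=V[:,1]*np.sign(V[1,1])
print("nut",W.mean(0),"world deg",np.degrees(np.arctan2(d[1],d[0])),len(W))
# handle
g=(P[...,2]>.095)&(P[...,2]<.125)&(P[...,0]<.53)&(P[...,0]>.47)&(P[...,1]<-.03)&(P[...,1]>-.22)
v,u=np.nonzero(g)
if len(u):
    W=ray(c,np.c_[u,v],.108)[:,:2]; f=W[W[:,0]<.518]; print("handle y",W[:,1].min(),W[:,1].max(),"x",f.mean(0),f.min(0),f.max(0),len(f))
T=sense(); y=T['ee_rot'][:,1]; print(T['joints'],T['tcp_pos'],np.degrees(np.arctan2(y[1],y[0])))
print(T['ee_rot'].T@(np.array([.5085,-.1215,.18])-T['tcp_pos']))
E
```

```text
nut [0.5366 0.0073] world deg 92.34755870836709 1222
handle y -0.13947746668644395 -0.059807173278965134 x [ 0.5104 -0.1005] [ 0.5031 -0.1395] [ 0.518  -0.0602] 1963
[ 18.447   13.0092 -12.1027   0.0238 -64.4966 -16.472 ] [0.5356 0.0101 0.2256] -178.0151127910118
[0.1306 0.0319 0.0452]
```

View pics/w2.png

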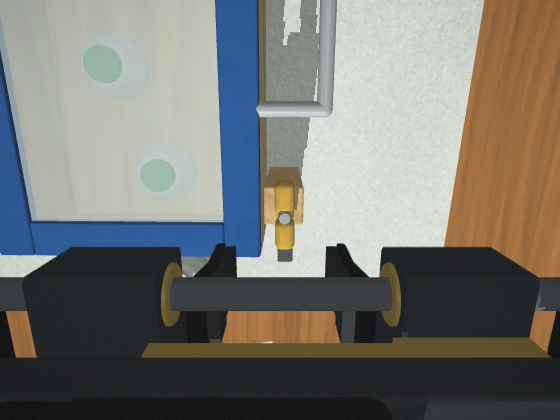

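The nut stands at about 1.58 rad, so the bar is clear: in the picture it points away from the cover at (285,255). The cover is still shut. Next I move over the handle.

>>> steer_hand(increments=[0.5,0.045,0.01,0,0,0,0,0.5,0.09,0.02,0,0,0,0,0.5,0.131,0.0315,0,0,0,0,0.5,0.131,0.0315,0.02,0,0,0,0.5,0.131,0.0315,0.04,0,0,0,0.5,0.131,0.0315,0.04,0,0,0,0.5,0.131,0.0315,0.04,0,0,0])

```text
time_s: 6.5
tcp_pos: [0.5067, -0.1225, 0.182]
ee_rot: [[0.035, -0.999, -0.002], [-0.999, -0.035, -0.0], [0.0, 0.002, -1.0]]
wrist_force: [0.2, 0.4, 0.6]
gripper_width: 0.5
gripper_force: 0.0
```

```bash
python3 - <<'E'
from h import *
np.set_printoptions(precision=4,suppress=True)
c=cap("wrist"); cv2.imwrite("pics/w3.png",c['bgr']); P=cloud(c)
g=(P[...,2]>.095)&(P[...,2]<.125)&(P[...,0]<.518)&(P[...,0]>.48)&(P[...,1]<-.07)&(P[...,1]>-.17)
v,u=np.nonzero(g); 
if len(u): W=ray(c,np.c_[u,v],.109)[:,:2]; print("bar",W.mean(0),W.min(0),W.max(0),len(W))
T=sense(); y=T['ee_rot'][:,1]; print(T['joints'],T['tcp_pos'],np.degrees(np.arctan2(y[1],y[0])))
print(T['ee_rot'].T@(np.array([.5085,-.1215,.087])-T['tcp_pos']))
E
```

```text
bar [ 0.5106 -0.1278] [ 0.5033 -0.1701] [ 0.5176 -0.0819] 2162
[  4.2877  13.9917 -17.3671   0.028  -58.6366  -2.2951] [ 0.5074 -0.1223  0.1828] -177.9929044752844
[-0.0008 -0.0011  0.0958]
```

View pics/w3.png

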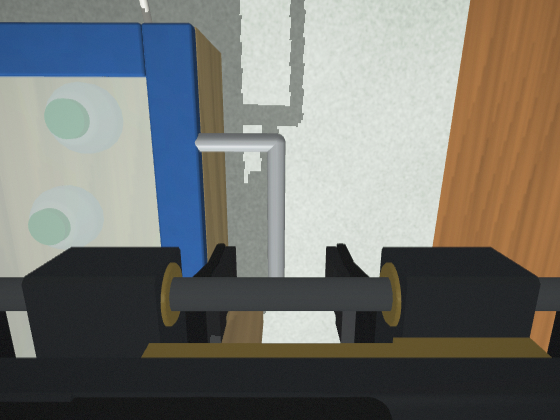

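The bar, at column 277, lies between the fingers, whose midline is at about column 281. I go straight down and close.

>>> steer_hand(increments=[0.5,-0.001,-0.002,0.03,0,0,0,0.5,-0.001,-0.002,0.06,0,0,0,0.5,-0.001,-0.002,0.085,0,0,0,0.5,-0.001,-0.002,0.096,0,0,0,0.0,-0.001,-0.002,0.096,0,0,0,0.0,-0.001,-0.002,0.096,0,0,0,0.0,-0.001,-0.002,0.096,0,0,0,0.0,-0.001,-0.002,0.096,0,0,0])

```text
time_s: 7.35
tcp_pos: [0.5099, -0.1213, 0.0879]
ee_rot: [[0.035, -0.999, 0.003], [-0.999, -0.035, 0.0], [0.0, -0.003, -1.0]]
wrist_force: [-0.3, 0.7, -0.9]
gripper_width: 0.225
gripper_force: 0.0
```

>>> steer_hand(increments=[0.0,0,0,0,0,0,0,0.0,0,0,0,0,0,0,0.0,0,0,0,0,0,0])

```text
time_s: 7.65
tcp_pos: [0.5099, -0.1214, 0.0874]
ee_rot: [[0.035, -0.999, 0.002], [-0.999, -0.035, -0.0], [0.0, -0.002, -1.0]]
wrist_force: [0.9, 0.4, 3.6]
gripper_width: 0.131
gripper_force: 30.0
```

```bash
python3 - <<'E'
from h import *
np.set_printoptions(precision=4,suppress=True)
from scipy.spatial.transform import Rotation as Ro
T=sense(); R0=T['ee_rot']; p=T['tcp_pos']; a=np.radians(1.98); C=np.array([.6672,-.0913]); 
H=np.array([C[0]+.11*np.cos(a),C[1]+.11*np.sin(a),.106]); ax=np.array([np.sin(a),-np.cos(a),0]) # rot about -y_box... check sign below
for sgn in(1,-1):
    R=Ro.from_rotvec(sgn*ax*.1).as_matrix()
    print(sgn,(R@(p-H)+H-p))
s=-1 if (Ro.from_rotvec(ax*.1).as_matrix()@(p-H)+H-p)[2]<0 else 1
print("tcp",p,"hinge dist",np.linalg.norm((p+[0,0,.019]-H)[[0,2]]))
for th in np.linspace(0,.765,17)[1:]:
    R=Ro.from_rotvec(s*-ax*-th).as_matrix(); d=R0.T@(R@(p-H)+H-p); rv=np.degrees(R0.T@(s*ax*th)); print(round(th,3),d,rv)
E
```

```text
1 [ 0.0032  0.0001 -0.0267]
-1 [-0.0005 -0.      0.0269]
tcp [ 0.5099 -0.1214  0.0874] hinge dist 0.26722773940416567
0.048 [ 0.      0.0006 -0.0128] [-2.7395 -0.0002 -0.0006]
0.096 [ 0.      0.0005 -0.0257] [-5.4789 -0.0004 -0.0012]
0.143 [ 0.     -0.0002 -0.0385] [-8.2184 -0.0007 -0.0018]
0.191 [ 0.     -0.0015 -0.0513] [-10.9578  -0.0009  -0.0024]
0.239 [ 0.     -0.0034 -0.064 ] [-13.6973  -0.0011  -0.003 ]
0.287 [ 0.     -0.0059 -0.0766] [-16.4367  -0.0013  -0.0036]
0.335 [ 0.     -0.009  -0.0891] [-19.1762  -0.0016  -0.0042]
0.382 [ 0.     -0.0127 -0.1014] [-21.9156  -0.0018  -0.0048]
0.43 [ 0.     -0.017  -0.1136] [-24.6551  -0.002   -0.0054]
0.478 [ 0.     -0.0218 -0.1255] [-27.3945  -0.0022  -0.006 ]
0.526 [ 0.     -0.0272 -0.1371] [-30.134   -0.0025  -0.0066]
0.574 [ 0.     -0.0332 -0.1485] [-32.8735  -0.0027  -0.0072]
0.622 [ 0.     -0.0397 -0.1596] [-35.6129  -0.0029  -0.0078]
0.669 [ 0.     -0.0467 -0.1703] [-38.3524  -0.0031  -0.0084]
0.717 [ 0.     -0.0543 -0.1808] [-41.0918  -0.0034  -0.009 ]
0.765 [ 0.     -0.0623 -0.1908] [-43.8313  -0.0036  -0.0096]
```

Scaled: -2.74 degrees is -0.012.

>>> steer_hand(increments=[0.0,0,0.0006,-0.0128,-0.012,0,0,0.0,0,0.0005,-0.0257,-0.0239,0,0,0.0,0,-0.0002,-0.0385,-0.0359,0,0,0.0,0,-0.0015,-0.0513,-0.0478,0,0,0.0,0,-0.0034,-0.064,-0.0598,0,0,0.0,0,-0.0059,-0.0766,-0.0717,0,0,0.0,0,-0.009,-0.0891,-0.0837,0,0,0.0,0,-0.0127,-0.1014,-0.0956,0,0])

```text
time_s: 8.45
tcp_pos: [0.5216, -0.121, 0.1877]
ee_rot: [[0.034, -0.926, -0.375], [-0.999, -0.032, -0.012], [-0.0, 0.376, -0.927]]
wrist_force: [-0.0, -1.2, -2.6]
gripper_width: 0.124
gripper_force: 30.0
```

```bash
python3 - <<'E'
from h import *
np.set_printoptions(precision=4,suppress=True)
from scipy.spatial.transform import Rotation as Ro
T=sense(); print(T['joints'],T['wrist_force'],T['moment'])
a=np.radians(1.98); ax=-np.array([np.sin(a),-np.cos(a),0]); H=np.array([.6672+.11*np.cos(a),-.0913+.11*np.sin(a),.106])
# commanded pose assumed: start pose rotated by .382
R0=np.array([[.0349,-.9994,0],[-.9994,-.0349,0],[0,0,-1]]); p0=np.array([.5099,-.1214,.0874])
f=lambda th:(Ro.from_rotvec(ax*th).as_matrix()@R0,Ro.from_rotvec(ax*th).as_matrix()@(p0-H)+H)
Rc,pc=f(.3825); print("expected",pc,"got",T['tcp_pos'])
for th in np.linspace(.3825,.765,9)[1:]:
    R,p=f(th); print(round(th,3),Rc.T@(p-pc),np.degrees(th-.3825))
E
```

```text
[  3.8605  26.5838  -0.5208  -0.7401 -84.95    -1.7037] [-0.0046 -1.1665 -2.6439] [-0.053  -1.3588  0.0814]
expected [ 0.5223 -0.121   0.1889] got [ 0.5216 -0.121   0.1877]
0.43 [-0.      0.0006 -0.0128] 2.7394544579692472
0.478 [-0.      0.0006 -0.0257] 5.478908915938498
0.526 [ 0.     -0.0001 -0.0385] 8.218363373907742
0.574 [ 0.     -0.0014 -0.0513] 10.957817831876993
0.622 [ 0.     -0.0032 -0.064 ] 13.697272289846243
0.669 [ 0.     -0.0057 -0.0767] 16.436726747815495
0.717 [ 0.     -0.0088 -0.0891] 19.176181205784744
0.765 [ 0.     -0.0124 -0.1015] 21.91563566375399
```

Tracking is good and the forces are low. I lift the second half.

Scaled: -21.92 degrees is -0.0956.

>>> steer_hand(increments=[0.0,0,0.0006,-0.0128,-0.012,0,0,0.0,0,0.0006,-0.0257,-0.0239,0,0,0.0,0,-0.0001,-0.0385,-0.0359,0,0,0.0,0,-0.0014,-0.0513,-0.0478,0,0,0.0,0,-0.0032,-0.064,-0.0598,0,0,0.0,0,-0.0057,-0.0767,-0.0717,0,0,0.0,0,-0.0088,-0.0891,-0.0837,0,0,0.0,0,-0.0124,-0.1015,-0.0956,0,0])

```text
time_s: 9.25
tcp_pos: [0.5703, -0.1195, 0.278]
ee_rot: [[0.034, -0.717, -0.696], [-0.999, -0.024, -0.024], [-0.0, 0.697, -0.717]]
wrist_force: [-3.3, -0.6, 1.6]
gripper_width: 0.128
gripper_force: 30.0
```

>>> steer_hand(increments=[0.0,0,0,0,0,0,0,0.0,0,0,0,0,0,0,0.0,0,0,0,0,0,0,0.0,0,0,0,0,0,0])

```text
time_s: 9.65
tcp_pos: [0.5704, -0.1195, 0.2778]
ee_rot: [[0.034, -0.72, -0.694], [-0.999, -0.024, -0.024], [0.0, 0.694, -0.72]]
wrist_force: [-4.3, -0.3, 2.3]
gripper_width: 0.129
gripper_force: 30.0
```

```bash
python3 - <<'E' 2>/dev/null
from h import *
np.set_printoptions(precision=4,suppress=True)
C=np.array([.6672,-.0913]); a=np.radians(1.98); R=np.array([[np.cos(a),-np.sin(a)],[np.sin(a),np.cos(a)]])
T=sense(); gp=T['tcp_pos']-.019*T['ee_rot'][:,2]; H=C+R@(.11,0); e=R.T@(gp[:2]-H); print("grip angle",np.arctan2(gp[2]-.106,-e[0]),"radius",np.hypot(e[0],gp[2]-.106),T['joint_velocities'])
for n in("top","side"):
    c=cap(n); P=cloud(c); b=(P[...,:2]-C)@R; z=P[...,2]
    k=mask(c,(105,120,40),(125,255,255))>0
    g=k&(z>.1)&(abs(b[...,0])<.14)&(abs(b[...,1])<.16); print(n,"cover slope",np.arctan(np.polyfit(b[g][:,0],z[g],1)[0]),g.sum())
    k=(mask(c,(0,130,50),(8,255,255))|mask(c,(172,130,50),(180,255,255)))>0
    g=k&(z>.1)&(abs(b[...,1]+.18)<.02)&(b[...,0]<.12)&(b[...,0]>-.12); print(n,"marker",np.arctan(np.polyfit(b[g][:,0],z[g],1)[0]),g.sum(),P[g].min(0),P[g].max(0))
cv2.imwrite("pics/side2.png",c['bgr'])
E
```

```text
grip angle 0.7614994218823405 radius 0.2688208874312629 [ 0.0688 -0.1061  0.1449  0.0189  0.184   0.0173]
top cover slope -0.7472212231997851 1178
top marker -0.7619109176091222 246 [ 0.5793 -0.2851  0.11  ] [ 0.788  -0.2637  0.3043]
side cover slope -0.7491238954211086 90
side marker -0.7611220522870094 648 [ 0.5779 -0.2848  0.1002] [ 0.7923 -0.2612  0.3053]
```

View pics/side2.png

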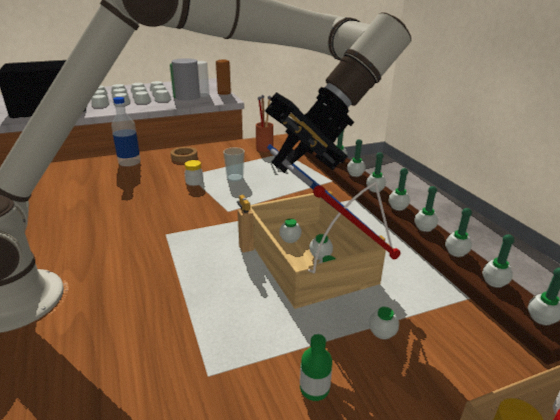

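The side view shows the cover held in the gripper, in line with the red arm (ball at (320,192), pivot at (395,253)), with the nut turned aside at (244,203). The cover slopes 0.748 rad against the marker's 0.762, and it is steady.

```bash
python3 -c "
from station import r, capture, sense
print(r.finish_job())"
```

```text
the job is handed in; nothing more can be done
None
```

The job is handed in (no verdict came back): the wing nut measured about 1.58 rad with the cover still shut, and the gripper now holds the cover steady at about 0.75 rad against the marker's 0.76, with the marker arm where it was and no contact seen with the pots, bottle or jars.

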